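Return the squeeze bottles to their spill dishes

TASK

Put the three white squeeze bottles with blue caps back into the round steel spill dishes, one to a dish: the smallest bottle in the smallest dish, the middle one in the middle dish and the largest in the largest dish, each standing upright flat on the dish's floor. Do not drop or tip over a bottle, and leave the specimen jar and the beaker where they stand.

Things in the scene. Friction and masses are not known exactly. Their poses are not given: they have to be found in the camera images.
- bottle_small: The smallest of three closed loose round squeeze bottles: milky white body 36 mm in diameter, 50 mm high (top 12 mm slope in to the cap), straight blue cap 26 mm in diameter from 50 to 76 mm above the underside, blue nib 10 mm wide and 10 mm high on it (86 mm in all). About 70 g, upright. Origin: centre of the underside, z up its axis. Can be gripped from above by the cap.
- bottle_medium: The middle-sized of three closed loose round squeeze bottles: milky white body 50 mm in diameter, 72 mm high (top 12 mm slope in to the cap), straight blue cap 30 mm in diameter from 72 to 98 mm above the underside, blue nib 10 mm wide and 10 mm high on it (108 mm in all). About 150 g, upright. Origin: centre of the underside, z up its axis. Can be gripped from above by the cap.
- bottle_large: The largest of three closed loose round squeeze bottles: milky white body 64 mm in diameter, 96 mm high (top 12 mm slope in to the cap), straight blue cap 34 mm in diameter from 96 to 122 mm above the underside, blue nib 10 mm wide and 10 mm high on it (132 mm in all). About 280 g, upright. Origin: centre of the underside, z up its axis. Can be gripped from above by the cap.
- dish_small: The smallest of three shallow round stainless steel spill dishes, for the smallest bottle: 62 mm in diameter outside, 54 mm inside, 12 mm high, wall 4 mm, flat floor 4 mm thick. Empty at the start; fixed to the bench. Origin: centre of its underside on the bench, z up; its floor is 4 mm above the origin.
- dish_medium: The middle-sized of three shallow round stainless steel spill dishes, for the middle-sized bottle: 76 mm in diameter outside, 68 mm inside, 12 mm high, wall 4 mm, flat floor 4 mm thick. Empty at the start; fixed to the bench. Origin: centre of its underside on the bench, z up; its floor is 4 mm above the origin.
- dish_large: The largest of three shallow round stainless steel spill dishes, for the largest bottle: 90 mm in diameter outside, 82 mm inside, 12 mm high, wall 4 mm, flat floor 4 mm thick. Empty at the start; fixed to the bench. Origin: centre of its underside on the bench, z up; its floor is 4 mm above the origin.
- specimen_jar: Not to be moved. Squat closed amber glass specimen jar, 56 mm in diameter, with a flat dark metal lid 60 mm in diameter, 62 mm high. Loose, standing upright. Origin at the centre of the underside, z up.
- beaker: Not to be moved. Empty open clear glass beaker, 62 mm in diameter at the rim, 75 mm high. Loose, standing upright. Origin at the centre of the underside, z up.
Not all that is in view belongs to the job. What is shaped like the bottle_small but pink is not meant.

How it is judged (in metres and radians):
At the end, for the whole second after the job is handed in: Each bottle stands released and at rest in the dish of its own size: axis within 12 mm of the dish's centre, underside 1 to 8 mm above the dish's underside (its floor is at 4), tilt under 0.1 rad; jar and beaker upright (0.1 rad), within 20 mm of where they began (horizontal distance between bottle_small and dish_small below 0.012 m and z of bottle_small in the frame of dish_small between 0.001 and 0.008 m and angle between each of bottle_small, bottle_medium, bottle_large, specimen_jar, beaker's own z axis and vertical below 0.1 rad and linear speed of each of bottle_small, bottle_medium, bottle_large below 0.02 m/s and angular speed of each of bottle_small, bottle_medium, bottle_large below 0.2 rad/s and horizontal distance between bottle_medium and dish_medium below 0.012 m and z of bottle_medium in the frame of dish_medium between 0.001 and 0.008 m and horizontal distance between bottle_large and dish_large below 0.012 m and z of bottle_large in the frame of dish_large between 0.001 and 0.008 m and distance of each of specimen_jar, beaker from where it was at the start of the episode below 0.02 m); the robot touches nothing.
It fails at once if a bottle is tipped over (angle between any of bottle_small, bottle_medium, bottle_large's own z axis and vertical above 0.7 rad).
It fails at once if a bottle is dropped or flung: it moves faster than 0.75 m/s with the fingers off it (a fall of about 30 mm) ((linear speed of bottle_small above 0.75 m/s and contact force between the fingers and bottle_small below 0.05 N) or (linear speed of bottle_medium above 0.75 m/s and contact force between the fingers and bottle_medium below 0.05 N) or (linear speed of bottle_large above 0.75 m/s and contact force between the fingers and bottle_large below 0.05 N)).
It fails at once if the specimen jar or the beaker is moved by more than 30 mm or tipped over (distance of any of specimen_jar, beaker from where it was at the start of the episode above 0.03 m or angle between any of specimen_jar, beaker's own z axis and vertical above 0.5 rad).
It also fails if it takes over 88 s, if anything falls off the work surface, if the arm or the gripper's body presses on something with over 40 N, if the wrist force passes 120 N, or if a joint passes its speed limit or range.

ROBOT

A 6-joint arm with a two-finger parallel gripper is mounted at the origin on the work surface. World frame = base frame: x ahead of the robot, y to its left, z up, the work surface at z = 0. Lengths are in mm, angles in rad, forces in N, time in s.
With the tool pointing down it reaches from about 350 to 775 mm from the base axis. Payload 7.3 kg.
Tool frame: the origin (TCP) lies midway between the tips of the shut fingers; the grasp point (between the pads) lies 19 mm behind it; z points along the fingers, y is the line along which they close (so a half turn about z gives the same grasp; the last joint's range is limited). The gripper opens to 92 mm and grips with 3 to 60 N. Pads are 19 mm wide; open, the fingers measure 130 mm over their backs; the gripper's body (75 mm by 190 mm) begins 47 mm behind the grasp point.
Start: joints at [-1.454, 0.342, 1.524, -0, 1.275, -0.146], TCP at [136.41, -506.991, 197.541] pointing down, gripper open.
Joint ranges: [-2.53, 2.53], [-0.77, 2.02], [0.04, 2.7], [-1, 4.14], [0.28, 2.66], [-3.11, 3.11]. Speed limits (rad/s): [2.57, 2.57, 3.14, 3.14, 3.14, 3.14].

INTERFACE

Orientations are given as [roll, pitch, yaw] about the fixed x, y, z axes, in that order (R = Rz(yaw) Ry(pitch) Rx(roll)).
In Python, from plant import monitor, optics, workorder gives the robot as it stands. The module is installed in compiled form; this text tells all that it offers.
- The arm moves only by the tool servo_tool, never from a script. Its arguments are lists of equal length, an entry for each row: "linear": the shift along the tool's x, y, z as a fraction of full scale, a list of three; "spin": the turn about the tool's z as a fraction of full scale. In form: {"linear": [[dx, dy, dz], ...], "spin": [spin, ...]}. A call has exactly 8 rows; each row shifts and turns the commanded pose from where the row before left it, along the tool's axes as they then stand; what a row does not reach is not made up. Full scale, the value 1, is 200 mm for a shift and 90 degrees for a turn. A row lasts 1/8 s, in which the tool goes at most 62.5 mm and 10.7 degrees, less where a joint would pass 70% of its speed; a pose out of reach is approached as far as the arm can. A call with a number of a shift or a turn outside -1 to 1 is refused whole. A call with a gripper value outside its range is refused whole. "hand" is the opening, from -1 (shut) to 1 (fully open), set as the call begins (left out, the last holds). The fingers move at their own pace and stop on an object; the grip force is fixed at half the most. Time passes only in rows, so rows that do not move let the fingers close, or fill a call up. It gives the time, the measured TCP pose, the force, the opening and the grip force at its end, in the units of the state.
- monitor.get_obs(): the state, without advancing time (a new reading comes with each control period).
- optics.capture(name): name is "scene" or "top"; returns a dict with "frame" (384x512x3 uint8, blue, green, red), "K" (3x3 intrinsics, pixels), "D" ([k1, k2, p1, p2, k3] as OpenCV has them; the pictures are not rectified), "world_to_cam" (4x4, takes a point from world to camera coordinates). Camera axes: x right, y down, z forward; pixel columns grow to the right and rows downward; lengths in mm; the calibration is good to about 2 mm. A picture is of the moment at which its call begins. There is no depth.
- workorder.close_job(): hands the job in; it is judged then, once.
The state is a dict: "time": time; "joint_positions": joint angles; "dq": joint speeds; "tau": joint torques, N m; "tool_pos": TCP position; "tcp_rot": TCP orientation; "contact_force": force on the tool from outside, world axes, zero at the start; "moment": the same for the moment, N m; "grip_width": finger opening in mm; "finger_force": force on a finger pad.
Only numpy, scipy, OpenCV 4.12 (cv2) and the standard library are available. Lean on these libraries where they do the work, as an engineer would, in place of code of your own. Each camera call takes 0.05 s, during which the arm holds its last target. There are 200 camera calls.

## Working session

There is one attempt and no reset: what is moved stays moved. The work goes in short steps, Python scripts to look and compute and a tool call to move; the robot and the scene stay as the last step left them, time stands still between calls to the robot, and variables do not carry over. Pictures are saved under pics/ and viewed, at most 14 in all, crops included, and the job is handed in when it is done.

Besides the shell and the picture viewer there is one more tool, called as name(argument=value, ...) on one line, values as JSON. servo_tool: Moves the arm, as the interface text tells. Shift numbers are shares of 200 mm and turn numbers shares of 90 degrees, none past 1 either way. Its arguments: {"type":"object","properties":{"linear":{"type":"array","items":{"type":"array","items":{"type":"number","minimum":-1,"maximum":1}}},"spin":{"type":"array","items":{"type":"number","minimum":-1,"maximum":1}},"hand":{"type":"number"}},"required":["linear","spin"]}

```bash
mkdir -p pics; python3 - <<'E'
from plant import monitor, optics
import cv2
o=monitor.get_obs();print({k:o[k] for k in('time','tool_pos','tcp_rot','grip_width')})
for n in('scene','top'):
    c=optics.capture(n);cv2.imwrite(f'pics/{n}0.png',c['frame']);print(n,c['K'],c['D'],c['world_to_cam'])
E
```

```text
{'time': 0.0, 'tool_pos': array([ 136.35347079, -506.49830408,  196.83009268]), 'tcp_rot': array([-3.14001743e+00, -1.92755983e-04,  2.62866327e-01]), 'grip_width': 91.74164277025793}
scene [[368.27339707   0.         248.85940644]
 [  0.         368.27339707 192.29796987]
 [  0.           0.           1.        ]] [-0.09016352  0.          0.          0.          0.        ] [[-4.57089205e-01  8.89333011e-01 -1.25001940e-02  2.31416108e+02]
 [ 7.65453795e-01  3.86184361e-01 -5.14725292e-01 -3.85365685e+02]
 [-4.52934815e-01 -2.44843695e-01 -8.57264031e-01  1.09009755e+03]
 [ 0.00000000e+00  0.00000000e+00  0.00000000e+00  1.00000000e+00]]
top [[376.60858532   0.         258.30378626]
 [  0.         376.60858532 193.03562985]
 [  0.           0.           1.        ]] [-0.11416461  0.          0.          0.          0.        ] [[-1.37694039e-02 -9.99333234e-01 -3.38155421e-02  3.82976281e+01]
 [-9.89558729e-01  1.84716003e-02 -1.42941676e-01  5.28752014e+02]
 [ 1.43470995e-01  3.14942432e-02 -9.89153267e-01  9.97436304e+02]
 [ 0.00000000e+00  0.00000000e+00  0.00000000e+00  1.00000000e+00]]
```

View pics/scene0.png

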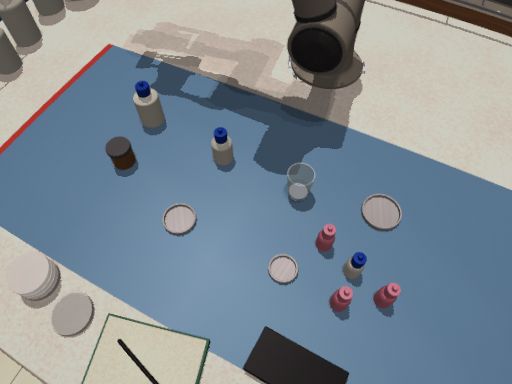

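View pics/top0.png

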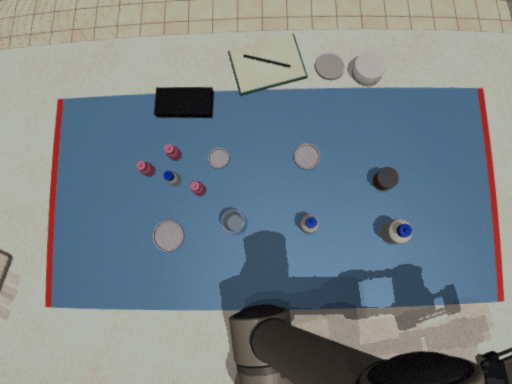

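Scene view: blue-capped bottles are large (148,105), medium (222,147) and small (355,265). Dishes are large (381,211), medium (179,218) and small (283,268). The jar is at (121,153) and the beaker at (300,182). Top view: bottles are at (400,231), (309,223) and (171,177), and dishes at (168,236), (306,156) and (218,157).
Things that could be mistaken for the small bottle are the pink ones in the top view at (171,151), (145,167) and (198,187). The grey discs at (329,66) and (368,69) are off the mat, so they aren't dishes. I choose the white-bodied, blue-capped one at (171,177) and will check it in a crop.

```bash
python3 - <<'E'
import cv2,numpy as np
t=cv2.imread('pics/top0.png');s=cv2.imread('pics/scene0.png')
def cr(im,x,y,w=25): return cv2.resize(im[y-w:y+w,x-w:x+w],(260,260),interpolation=cv2.INTER_CUBIC)
T=[(171,170),(309,223),(400,231)];D=[(218,157),(306,156),(168,236)]
cv2.imwrite('pics/m1.png',np.vstack([np.hstack([cr(t,*p) for p in T]),np.hstack([cr(t,*p) for p in D])]))
for n,im in(('top',t),('scene',s)):
    b,g,r=[im[...,i].astype(int) for i in range(3)]
    m=((b>90)&(g<b*.45)&(r<b*.4)).astype('uint8')
    k,_,st,c=cv2.connectedComponentsWithStats(m)
    print(n,'caps',[(st[i].tolist(),c[i].round(1).tolist()) for i in range(1,k) if st[i,4]>15])
    h=cv2.cvtColor(im,cv2.COLOR_BGR2HSV)
    m=((h[...,1]<60)&(h[...,2]>90)).astype('uint8')
    k,_,st,c=cv2.connectedComponentsWithStats(m)
    print('grey',[(st[i].tolist(),c[i].round(1).tolist()) for i in range(1,k) if 150<st[i,4]<2500])
E
```

```text
top caps [([164, 171, 9, 9, 57], [167.9, 175.0]), ([306, 218, 10, 9, 74], [310.5, 222.0]), ([399, 225, 12, 11, 108], [404.5, 229.9])]
grey [([293, 143, 28, 27, 560], [306.6, 155.7]), ([208, 147, 21, 22, 367], [218.0, 157.5]), ([221, 210, 23, 22, 364], [232.6, 220.8]), ([301, 214, 19, 19, 166], [309.1, 224.1]), ([389, 219, 23, 25, 300], [397.8, 231.8]), ([152, 220, 32, 32, 803], [167.8, 235.2]), ([0, 252, 9, 29, 152], [2.8, 263.6]), ([236, 319, 32, 47, 658], [247.0, 343.1]), ([246, 368, 45, 16, 397], [267.1, 378.1])]
scene caps [([136, 81, 12, 10, 80], [141.4, 85.4]), ([215, 128, 12, 9, 76], [220.0, 132.1]), ([353, 253, 13, 11, 101], [359.4, 257.9])]
grey [([0, 0, 23, 12, 209], [8.9, 4.6]), ([445, 0, 67, 22, 152], [479.2, 9.9]), ([462, 0, 50, 17, 295], [491.9, 6.2]), ([320, 2, 33, 39, 522], [340.0, 21.0]), ([133, 88, 26, 35, 350], [146.2, 101.6]), ([211, 136, 22, 24, 252], [221.7, 146.7]), ([287, 163, 29, 37, 812], [299.8, 180.1]), ([361, 194, 41, 35, 1058], [381.3, 211.3]), ([162, 203, 34, 31, 801], [178.7, 218.0]), ([268, 253, 30, 30, 685], [282.6, 268.0]), ([343, 257, 22, 21, 156], [353.0, 268.2]), ([199, 350, 67, 34, 1185], [224.2, 372.0])]
```

View pics/m1.png

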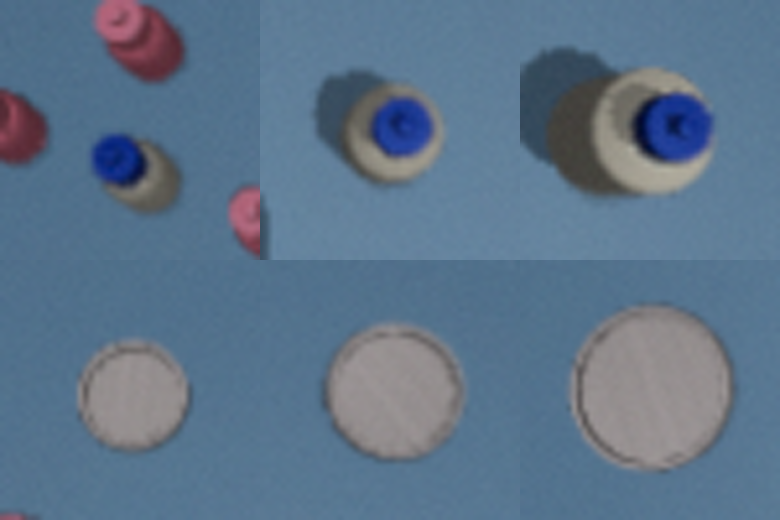

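The crops confirm it: all three chosen bottles have blue caps on white bodies, and the three dishes are empty. The pink bottles are close to the small one.

```bash
cat > h.py <<'E'
import cv2,numpy as np
from plant import monitor,optics
C={n:optics.capture(n) for n in('top','scene')}
def w(n,u,v,z):
    c=C[n];p=cv2.undistortPoints(np.array([[[u,v]]],float),c['K'],c['D'])[0,0]
    M=np.array(c['world_to_cam']);R=M[:3,:3];t=M[:3,3]
    o=-R.T@t;d=R.T@np.r_[p,1];return (o+d*(z-o[2])/d[2])[:2].round(1)
E
python3 - <<'E'
from h import *
for nm,t,s,zt,zs in[('small',(167.9,175),(359.4,257.9),72,65),('med',(310.5,222),(220,132.1),95,88),('large',(404.5,229.9),(141.4,85.4),119,112),
 ('dS',(218.0,157.5),(282.6,268),10,10),('dM',(306.6,155.9),(178.7,218),10,10),('dL',(167.8,235.5),(381.3,211.3),10,10),
 ('jarlid',(386,178),(119.5,146),60,60),('beakerrim',(233,220),(301,175),70,72),
 ('pA',(171,150),(386,290.),75,75),('pB',(143.5,166),(395,288),75,75),('pC',(196,186),(330,229),75,75)]:
    print(nm,w('top',*t,zt),w('scene',*s,zs))
E
```

```text
small [578.7 274.1] [573.8 276.8]
med [ 443.5 -105.1] [ 436.9 -108.9]
large [ 417.1 -339.3] [ 409.2 -346.2]
dS [639.2 145.5] [639.9 147. ]
dM [ 638.4 -109.3] [ 639.3 -107.5]
dL [416.9 288.4] [419.2 291.2]
jarlid [ 561.  -318.4] [ 560.  -316.6]
beakerrim [453.9  96.8] [452.  100.6]
pA [647.7 266.4] [616.4 340.9]
pB [604.8 342.4] [605.3 355. ]
pC [546.2 195.6] [546.7 203.2]
```

```bash
cat >> h.py <<'E'
from scipy.optimize import least_squares
def proj(n,P):
    c=C[n];M=np.array(c['world_to_cam']);r,_=cv2.Rodrigues(M[:3,:3].copy())
    return cv2.projectPoints(np.asarray(P,float),r,M[:3,3].copy(),c['K'],c['D'])[0][:,0]
def caphull(n,x,y,rad,z0,z1):
    a=np.linspace(0,6.283,40);P=[(x+rad*np.cos(t),y+rad*np.sin(t),z) for z in(z0,z1) for t in a]
    h=cv2.convexHull(proj(n,P).astype(np.float32));m=cv2.moments(h);return np.array([m['m10']/m['m00'],m['m01']/m['m00']]),m['m00']
def caps(n):
    im=C[n]['frame'];b,g,r=[im[...,i].astype(int) for i in range(3)]
    m=((b>50)&(g<b*.55)&(r<b*.5)).astype('uint8')
    k,_,st,c=cv2.connectedComponentsWithStats(m)
    return [(c[i],st[i,4]) for i in range(1,k) if st[i,4]>20]
def fit(n,near,rad,z0,z1):
    p,_=caphull(n,*near,rad,z0,z1);cc=caps(n)
    c,a=min(cc,key=lambda q:np.hypot(*(q[0]-p)))
    s=least_squares(lambda q:caphull(n,*q,rad,z0,z1)[0]-c,near).x
    return s.round(1),a,round(caphull(n,*s,rad,z0,z1)[1])
E
python3 - <<'E'
from h import *
for nm,p,r,z in[('small',(577,275),13,50),('med',(442,-106),15,72),('large',(414,-342),17,96)]:
    for n in C: print(nm,n,fit(n,p,r,z,z+26))
E
```

```text
small top (array([579.8, 275.6]), np.int32(72), 97)
small scene (array([577.1, 276.5]), np.int32(177), 211)
med top (array([ 444.3, -106.7]), np.int32(91), 119)
med scene (array([ 441.5, -105.8]), np.int32(166), 199)
large top (array([ 417.4, -341.9]), np.int32(138), 185)
large scene (array([ 415., -340.]), np.int32(182), 218)
```

servo_tool(linear=[[0.1,-0.075,0],[0.2,-0.153,0],[0.2,-0.153,0],[0.2,-0.153,0],[0.2,-0.153,0],[0.2,-0.153,0],[0.2,-0.153,0],[0.2,-0.153,0]], spin=[0,0,0,0,0,0,0,0])

```text
time: 1.3
tool_pos: [367.4, -206.4, 197.7]
tcp_rot: [3.141, -0.0, 0.263]
contact_force: [1.2, -0.4, -0.5]
grip_width: 91.7
finger_force: 0.0
```

servo_tool(linear=[[0.2,-0.153,0],[0.2,-0.153,0],[0.1,-0.08,0],[0,0,0.1],[0,0,0.1],[0,0,0],[0,0,0],[0,0,0]], spin=[0,0,0,0,0,0,0,0])

```text
time: 2.3
tool_pos: [443.6, -107.5, 158.4]
tcp_rot: [3.14, -0.001, 0.263]
contact_force: [0.2, 0.0, 0.0]
grip_width: 92.1
finger_force: 0.0
```

```bash
cat > d.py <<'E'
import sys,numpy as np
from plant import monitor
o=monitor.get_obs();p=np.array(o['tool_pos']);y=o['tcp_rot'][2];t=np.array([float(a) for a in sys.argv[1:4]])
d=t-p;c,s=np.cos(y),np.sin(y)
if len(sys.argv)>4: y2=float(sys.argv[4]);print('spin',(-(y2-y)/(np.pi/2)).round(3))
print('t',o['time'],'pos',p.round(1),'rot',np.round(o['tcp_rot'],3),'w',round(float(o['grip_width']),1),'f',o['finger_force'],'F',np.round(o['contact_force'],1))
print('units',(np.array([c*d[0]+s*d[1],s*d[0]-c*d[1],-d[2]])/200).round(3))
E
python3 d.py 443 -106 74; python3 -c "
from h import *
cv2.imwrite('pics/a.png',C['scene']['frame'][60:240,120:330].repeat(3,0).repeat(3,1))"
```

```text
t 2.3 pos [ 443.6 -107.5  158.4] rot [ 3.14e+00 -1.00e-03  2.63e-01] w 92.1 f 0.0 F [0.2 0.  0. ]
units [-0.001 -0.008  0.422]
```

View pics/a.png

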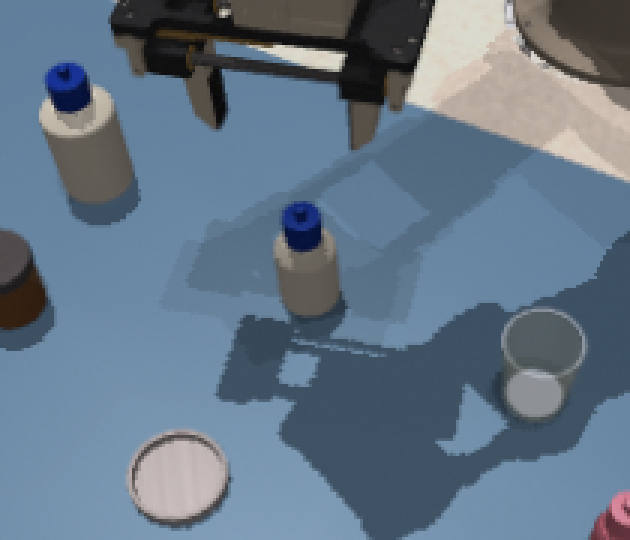

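The open fingers straddle the space above the medium bottle (cap at crop (302,225)). Next I descend and close.

servo_tool(linear=[[0,-0.008,0.08],[0,0,0.1],[0,0,0.1],[0,0,0.08],[0,0,0.06],[0,0,0],[0,0,0],[0,0,0]], spin=[0,0,0,0,0,0,0,0])

```text
time: 3.4
tool_pos: [443.1, -105.8, 74.1]
tcp_rot: [3.141, -0.001, 0.263]
contact_force: [-1.0, -0.3, -0.2]
grip_width: 91.8
finger_force: 0.0
```

servo_tool(linear=[[0,0,0],[0,0,0],[0,0,0],[0,0,0],[0,0,0],[0,0,0],[0,0,0],[0,0,0]], spin=[0,0,0,0,0,0,0,0], hand=-1)

```text
time: 4.4
tool_pos: [442.7, -105.7, 73.5]
tcp_rot: [3.142, 0.0, 0.263]
contact_force: [0.5, -0.1, -0.6]
grip_width: 16.0
finger_force: 0.0
```

```bash
python3 d.py 443 -106 74; python3 -c "
from h import *
a=C['scene']['frame'][70:220,140:290];b=C['top']['frame'][150:300,230:380]
cv2.imwrite('pics/b.png',cv2.resize(np.hstack([a,b]),(800,400),interpolation=cv2.INTER_CUBIC))"
```

```text
t 4.4 pos [ 442.7 -105.7   73.5] rot [3.142 0.    0.263] w 16.0 f 0.0 F [ 0.5 -0.1 -0.6]
units [ 0.001  0.002 -0.002]
```

View pics/b.png

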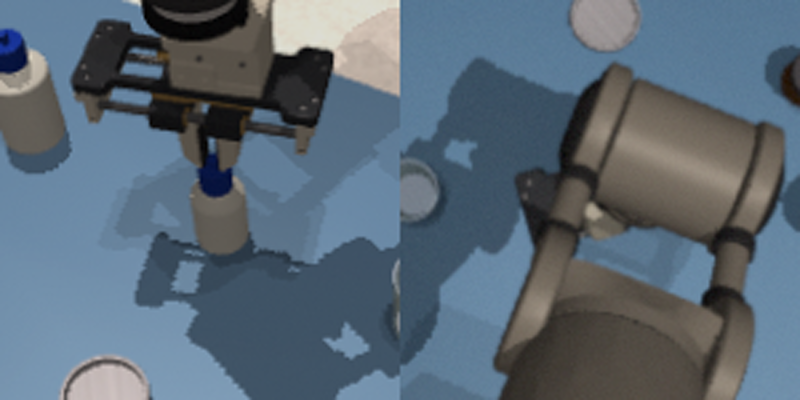

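```bash
python3 -c "
from h import *
f=lambda q:((q-[140,70])*400/150).round()
print(f(proj('scene',[(443,-106,73.5),(443,-106,92),(443,-106,140),(443,-106,108),(443,-106,0)])))
for n in ['scene']: print(fit(n,(443,-106),15,72,98), [ (c.round(1),a) for c,a in caps(n)])
cv2.imwrite('pics/c.png',cv2.resize(C['scene']['frame'][95:175,195:255],None,fx=7,fy=7,interpolation=cv2.INTER_CUBIC))"
```

```text
[[214. 182.]
 [212. 169.]
 [208. 130.]
 [211. 156.]
 [220. 233.]]
(array([ 447. , -102.8]), np.int32(118), 201) [(array([142.3,  88.5]), np.int32(182)), (array([220.3, 136.9]), np.int32(118)), (array([358.5, 259.7]), np.int32(176))]
```

View pics/c.png

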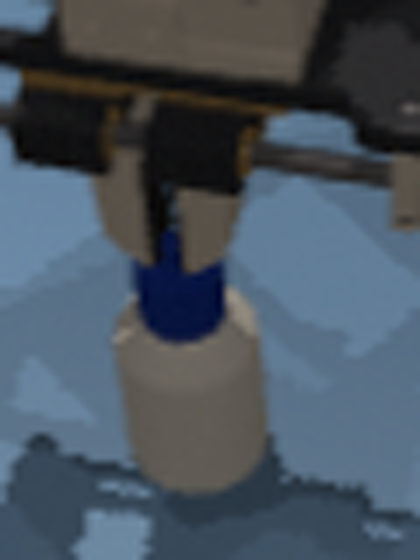

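servo_tool(linear=[[0,0,0],[0,0,0],[0,0,0],[0,0,0],[0,0,0],[0,0,0],[0,0,0],[0,0,0]], spin=[0,0,0,0,0,0,0,0], hand=0.3)

```text
time: 5.6
tool_pos: [442.7, -105.7, 73.5]
tcp_rot: [3.141, -0.0, 0.263]
contact_force: [-0.2, 0.3, -0.6]
grip_width: 59.4
finger_force: 0.0
```

```bash
python3 d.py 443 -106 74; python3 -c "
from h import *
f=lambda q:((q-[180,80])*7).round()
y=.263;d=np.array([np.sin(y),-np.cos(y),0]);p=np.array([443,-106,0])
for z in(74,98): print(z,f(proj('scene',[p+d*k+[0,0,z] for k in(-30,0,30)])))
print(fit('scene',(443,-106),15,72,98))
cv2.imwrite('pics/e.png',cv2.resize(C['scene']['frame'][80:165,180:275],None,fx=7,fy=7,interpolation=cv2.INTER_CUBIC))"
```

```text
t 5.6 pos [ 442.7 -105.7   73.5] rot [ 3.141 -0.     0.263] w 59.4 f 0.0 F [-0.2  0.3 -0.6]
units [ 0.001  0.002 -0.002]
74 [[370. 422.]
 [282. 408.]
 [195. 394.]]
98 [[366. 375.]
 [276. 361.]
 [187. 347.]]
(array([ 442.3, -105.1]), np.int32(163), 200)
```

View pics/e.png

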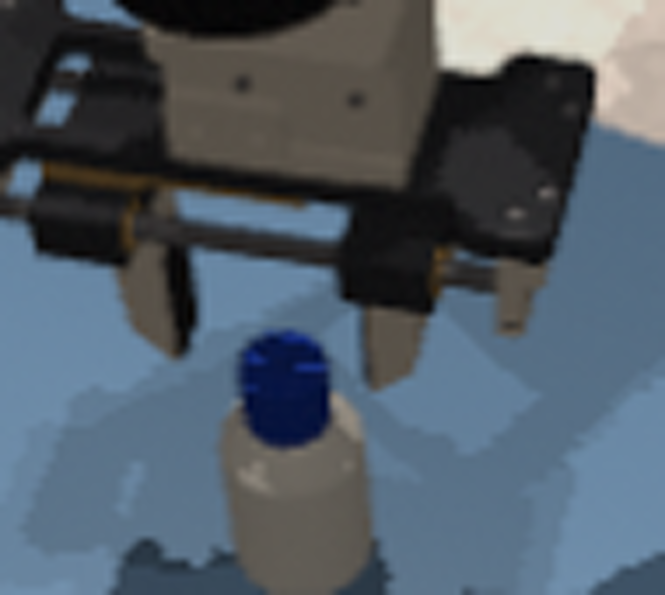

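The finger tips show at crop (180,357) and (375,388), above the cap's middle. That's about 20–24 mm higher than the reported TCP, so they closed over the cap top without gripping it. The bottle hasn't moved. I'll go down a further 22 mm.

servo_tool(linear=[[0,0,0.03],[0,0,0.03],[0,0,0.03],[0,0,0.02],[0,0,0],[0,0,0],[0,0,0],[0,0,0]], spin=[0,0,0,0,0,0,0,0])

```text
time: 6.7
tool_pos: [442.7, -105.7, 51.7]
tcp_rot: [3.141, -0.0, 0.263]
contact_force: [-1.0, -0.0, 0.6]
grip_width: 59.8
finger_force: 0.0
```

servo_tool(linear=[[0,0,0],[0,0,0],[0,0,0],[0,0,0],[0,0,0],[0,0,0],[0,0,0],[0,0,0]], spin=[0,0,0,0,0,0,0,0], hand=-1)

```text
time: 7.7
tool_pos: [442.6, -105.6, 51.5]
tcp_rot: [3.142, 0.0, 0.263]
contact_force: [-0.4, 1.1, 0.7]
grip_width: 29.2
finger_force: 30.0
```

```bash
python3 d.py 443 -106 52; python3 -c "
from h import *
print(fit('scene',(443,-106),15,72,98))
cv2.imwrite('pics/g.png',cv2.resize(C['scene']['frame'][80:165,180:275],None,fx=7,fy=7,interpolation=cv2.INTER_CUBIC))"
```

```text
t 7.7 pos [ 442.6 -105.6   51.5] rot [3.142 0.    0.263] w 29.2 f 29.9999937415123 F [-0.4  1.1  0.7]
units [ 0.001  0.002 -0.002]
(array([ 443.4, -106.7]), np.int32(148), 200)
```

View pics/g.png

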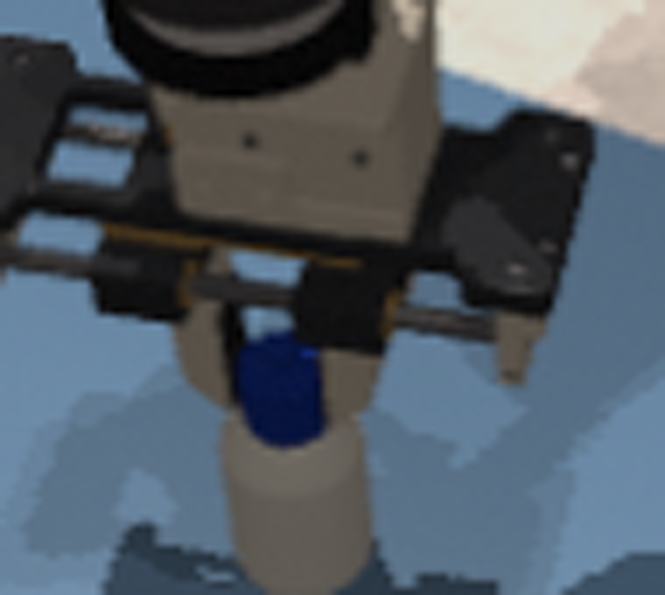

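The gripper closed on the cap: opening 29.2 mm with 30 N, and both pads on the cap in the picture. Next I lift and carry it to the medium dish.

servo_tool(linear=[[0,0,-0.05],[0,0,-0.1],[0.09,0.026,0],[0.19,0.054,0],[0.22,0.063,0],[0.22,0.063,0],[0.16,0.046,0],[0.064,0.017,0]], spin=[0,0,0,0,0,0,0,0])

```text
time: 8.8
tool_pos: [640.5, -108.5, 81.5]
tcp_rot: [3.141, -0.0, 0.263]
contact_force: [-0.2, -0.5, -2.2]
grip_width: 29.5
finger_force: 30.0
```

servo_tool(linear=[[0,0,0],[0,0,0],[0,0,0.04],[0,0,0.02],[0,0,0],[0,0,0],[0,0,0],[0,0,0]], spin=[0,0,0,0,0,0,0,0])

```text
time: 9.8
tool_pos: [639.0, -108.6, 69.6]
tcp_rot: [3.141, -0.0, 0.263]
contact_force: [-1.0, -0.7, -1.6]
grip_width: 29.2
finger_force: 30.0
```

```bash
python3 d.py 639 -108.5 56.5; python3 -c "
from h import *
dz=18
for n in C: print(n,fit(n,(639,-108),15,72+dz,98+dz))
cv2.imwrite('pics/i.png',cv2.resize(C['scene']['frame'][150:250,120:240],None,fx=5,fy=5,interpolation=cv2.INTER_CUBIC))"
```

```text
t 9.8 pos [ 639.  -108.6   69.6] rot [ 3.141 -0.     0.263] w 29.2 f 29.999712109565735 F [-1.  -0.7 -1.6]
units [ 0.    -0.     0.066]
top (array([ 417.6, -343.5]), np.int32(142), 147)
scene (array([ 646.5, -106.8]), np.int32(99), 256)
```

View pics/i.png

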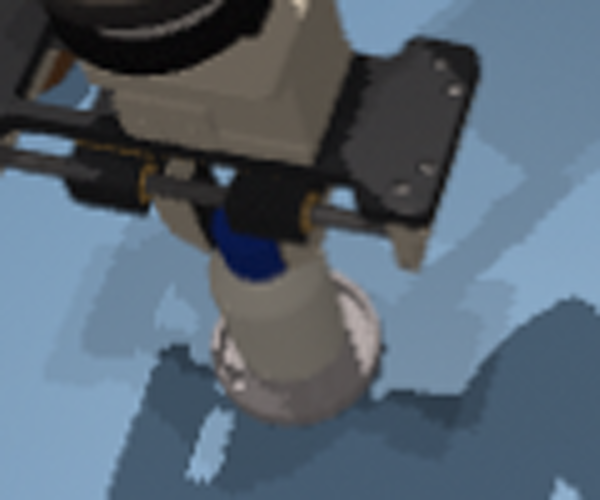

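```bash
python3 -c "
from h import *
f=lambda q:((q-[120,150])*5).round().astype(int)
im=cv2.imread('pics/i.png');a=np.linspace(0,6.283,60)
for r,z,c in((25,18,(0,0,255)),(25,78,(0,255,0)),(15,90,(0,255,255))):
    cv2.polylines(im,[f(proj('scene',[(639+r*np.cos(t),-108.5+r*np.sin(t),z) for t in a]))],True,c,1)
cv2.polylines(im,[f(proj('scene',[(639+38*np.cos(t),-108.5+38*np.sin(t),12) for t in a]))],True,(255,0,255),1)
cv2.imwrite('pics/j.png',im)"
```

```text
(no output)
```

View pics/j.png

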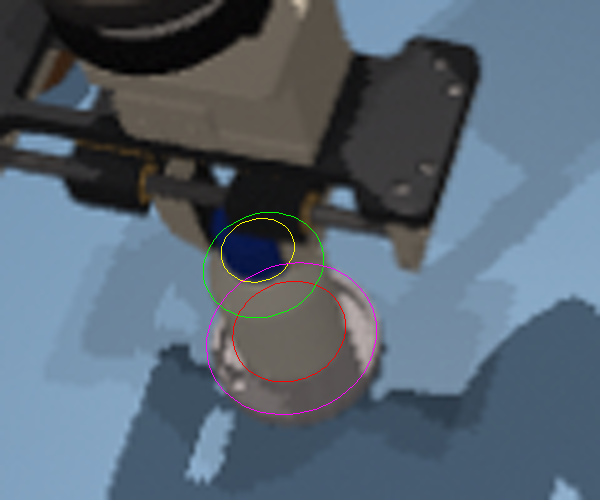

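The overlay at the predicted position agrees with the picture: bottle and dish are both shifted about 5 crop pixels, so they are within about 2 mm of each other. Now I lower it, release and rise.

servo_tool(linear=[[0,0,0.02],[0,0,0.02],[0,0,0.015],[0,0,0.012],[0,0,0],[0,0,0],[0,0,0],[0,0,0]], spin=[0,0,0,0,0,0,0,0])

```text
time: 11.0
tool_pos: [639.0, -108.6, 56.2]
tcp_rot: [3.141, -0.0, 0.263]
contact_force: [0.3, -0.0, -0.7]
grip_width: 29.1
finger_force: 30.0
```

servo_tool(linear=[[0,0,0],[0,0,0],[0,0,0],[0,0,0],[0,0,0],[0,0,0],[0,0,0],[0,0,0]], spin=[0,0,0,0,0,0,0,0], hand=0.3)

```text
time: 12.0
tool_pos: [639.0, -108.6, 56.1]
tcp_rot: [3.141, 0.0, 0.263]
contact_force: [0.6, 0.6, -0.4]
grip_width: 60.0
finger_force: 0.0
```

servo_tool(linear=[[0,0,-0.05],[0,0,-0.1],[0,0,-0.2],[0,0,-0.2],[0,0,-0.15],[0,0,0],[0,0,0],[0,0,0]], spin=[0,0,0,0,0,0,0,0])

```text
time: 13.0
tool_pos: [638.2, -108.4, 194.6]
tcp_rot: [-3.14, 0.002, 0.263]
contact_force: [-0.1, -0.2, 0.1]
grip_width: 59.4
finger_force: 0.0
```

```bash
python3 d.py 416 -341 190; python3 -c "
from h import *
print('M',fit('scene',(639,-108),15,76,102));
for n in C:print('L',fit(n,(416,-341),17,96,122))"
```

```text
t 13.0 pos [ 638.2 -108.4  194.6] rot [-3.14e+00  2.00e-03  2.63e-01] w 59.4 f 0.0 F [-0.1 -0.2  0.1]
units [-1.375  0.835  0.023]
M (array([ 638.7, -108.9]), np.int32(200), 244)
L (array([ 417.5, -341.5]), np.int32(141), 185)
L (array([722.4, -43.3]), np.int32(200), 354)
```

The medium bottle is standing at (638.7,-108.9), within 1 mm of its dish centre. Next is the large bottle.

servo_tool(linear=[[-0.086,0.052,0],[-0.172,0.104,0],[-0.172,0.104,0],[-0.172,0.104,0],[-0.172,0.104,0],[-0.172,0.104,0],[-0.172,0.104,0],[-0.172,0.104,0]], spin=[0,0,0,0,0,0,0,0])

```text
time: 14.1
tool_pos: [429.2, -326.9, 195.6]
tcp_rot: [-3.141, 0.0, 0.263]
contact_force: [-0.1, -0.0, 0.5]
grip_width: 59.7
finger_force: 0.0
```

servo_tool(linear=[[-0.086,0.053,0],[0,0,0],[0,0,0.08],[0,0,0.08],[0,0,0.04],[0,0,0],[0,0,0],[0,0,0]], spin=[0,0,0,0,0,0,0,0])

```text
time: 15.1
tool_pos: [416.8, -341.1, 156.7]
tcp_rot: [3.141, -0.001, 0.263]
contact_force: [0.2, 0.1, 0.4]
grip_width: 59.8
finger_force: 0.0
```

```bash
python3 d.py 416.5 -341 76; python3 -c "
from h import *
print([(c,a) for c,a in caps('scene')])
cv2.imwrite('pics/k.png',cv2.resize(C['scene']['frame'][30:150,80:220],None,fx=5,fy=5,interpolation=cv2.INTER_CUBIC))"
```

```text
t 15.1 pos [ 416.8 -341.1  156.7] rot [ 3.141e+00 -1.000e-03  2.630e-01] w 59.8 f 0.0 F [0.2 0.1 0.4]
units [-0.001 -0.001  0.404]
[(array([142.39010989,  88.65934066]), np.int32(182)), (array([171.41 , 199.875]), np.int32(200)), (array([358.46327684, 259.61581921]), np.int32(177))]
```

View pics/k.png

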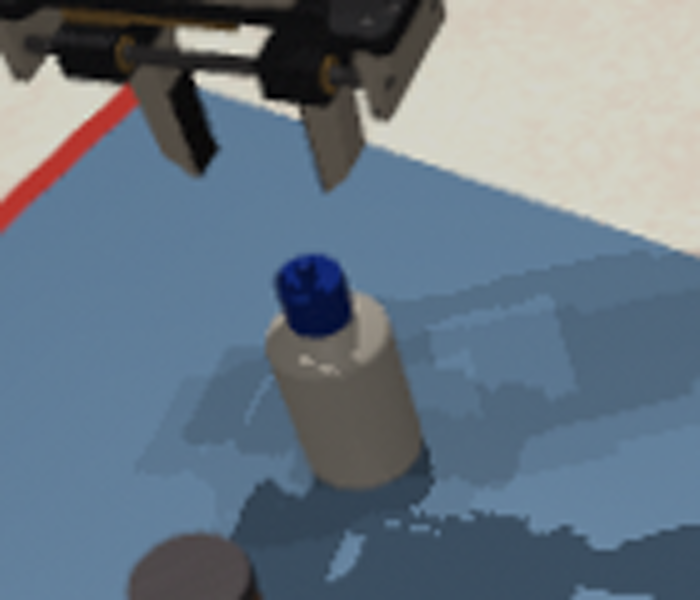

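The large bottle's cap is at crop (315,295), and the finger tips at (205,175) and (330,188) lie above it along its axis. Next I descend and close.

servo_tool(linear=[[0,0,0.06],[0,0,0.08],[0,0,0.08],[0,0,0.08],[0,0,0.06],[0,0,0.044],[0,0,0],[0,0,0]], spin=[0,0,0,0,0,0,0,0])

```text
time: 16.2
tool_pos: [416.7, -341.2, 75.7]
tcp_rot: [3.141, -0.0, 0.263]
contact_force: [0.7, 0.9, -0.5]
grip_width: 59.8
finger_force: 0.0
```

servo_tool(linear=[[0,0,0],[0,0,0],[0,0,0],[0,0,0],[0,0,0],[0,0,0],[0,0,0],[0,0,0]], spin=[0,0,0,0,0,0,0,0], hand=-1)

```text
time: 17.2
tool_pos: [416.5, -340.8, 75.5]
tcp_rot: [-3.142, -0.0, 0.263]
contact_force: [-0.7, 2.3, 3.9]
grip_width: 33.0
finger_force: 30.0
```

```bash
python3 d.py 418 290 190; python3 -c "
from h import *
print(fit('scene',(416,-341),17,96,122))"
```

```text
t 17.2 pos [ 416.5 -340.8   75.5] rot [-3.142 -0.     0.263] w 33.0 f 30.01251608133316 F [-0.7  2.3  3.9]
units [ 0.827 -3.044 -0.573]
(array([ 417.7, -342.9]), np.int32(154), 218)
```

servo_tool(linear=[[0,0,-0.05],[0,0,-0.15],[0,0,-0.15],[0,0,-0.15],[0.0275,-0.101,0],[0.055,-0.203,0],[0.055,-0.203,0],[0.055,-0.203,0]], spin=[0,0,0,0,0,0,0,0])

```text
time: 18.3
tool_pos: [415.4, -190.9, 173.7]
tcp_rot: [-3.139, 0.002, 0.263]
contact_force: [0.4, -0.4, -3.3]
grip_width: 33.3
finger_force: 30.0
```

servo_tool(linear=[[0.065,-0.24,0],[0.065,-0.24,0],[0.065,-0.24,0],[0.065,-0.24,0],[0.065,-0.24,0],[0.065,-0.24,0],[0.065,-0.24,0],[0.065,-0.24,0]], spin=[0,0,0,0,0,0,0,0])

```text
time: 19.3
tool_pos: [415.3, 205.8, 173.8]
tcp_rot: [3.141, 0.003, 0.263]
contact_force: [1.4, 0.4, -3.2]
grip_width: 33.2
finger_force: 30.0
```

servo_tool(linear=[[0.065,-0.24,0],[0.035,-0.13,0],[0.014,-0.044,0],[0,0,0],[0,0,0.1],[0,0,0.15],[0,0,0.1],[0,0,0.05]], spin=[0,0,0,0,0,0,0,0])

```text
time: 20.3
tool_pos: [417.3, 288.4, 94.1]
tcp_rot: [3.141, 0.002, 0.261]
contact_force: [0.5, 0.3, -3.5]
grip_width: 33.1
finger_force: 30.0
```

```bash
python3 d.py 418 290 80.2; python3 -c "
from h import *
from plant import monitor
p=monitor.get_obs()['tool_pos'];z0=p[2]-75.5
im=cv2.resize(C['scene']['frame'][120:245,310:450],None,fx=4.5,fy=4.5,interpolation=cv2.INTER_CUBIC)
f=lambda q:((q-[310,120])*4.5).round().astype(int);a=np.linspace(0,6.283,60)
for x,y,r,z,c in((p[0],p[1],32,z0,(0,0,255)),(p[0],p[1],32,z0+84,(0,255,0)),(418,290,45,12,(255,0,255))):
    cv2.polylines(im,[f(proj('scene',[(x+r*np.cos(t),y+r*np.sin(t),z) for t in a]))],True,c,1)
cv2.imwrite('pics/l.png',im)"
```

```text
t 20.3 pos [417.3 288.4  94.1] rot [3.141e+00 2.000e-03 2.610e-01] w 33.1 f 29.98077929019928 F [ 0.5  0.3 -3.5]
units [ 0.006 -0.007  0.07 ]
```

View pics/l.png

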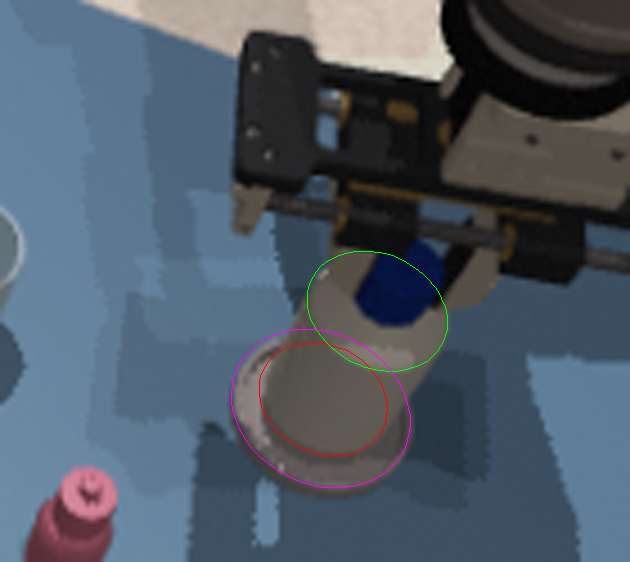

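The overlay outlines match both the bottle and the dish. I'll lower, settle, release and rise.

servo_tool(linear=[[0,0,0],[0.005,-0.005,0.02],[0,0,0.02],[0,0,0.015],[0,0,0.012],[0,0,0],[0,0,0],[0,0,0]], spin=[0,0,0,0,0,0,0,0])

```text
time: 21.4
tool_pos: [418.8, 291.1, 82.0]
tcp_rot: [3.142, -0.0, 0.263]
contact_force: [-0.6, 0.1, -3.8]
grip_width: 33.2
finger_force: 30.0
```

```bash
python3 d.py 418 290 80.2
```

```text
t 21.4 pos [418.8 291.1  82. ] rot [ 3.142 -0.     0.263] w 33.2 f 29.980696141719818 F [-0.6  0.1 -3.8]
units [-0.005  0.005  0.009]
```

servo_tool(linear=[[-0.004,0.004,0.006],[0,0,0.004],[0,0,0],[0,0,0],[0,0,0],[0,0,0],[0,0,0],[0,0,0]], spin=[0,0,0,0,0,0,0,0])

```text
time: 22.4
tool_pos: [418.1, 290.1, 79.9]
tcp_rot: [3.141, -0.0, 0.263]
contact_force: [0.2, -0.3, -3.0]
grip_width: 33.4
finger_force: 30.0
```

servo_tool(linear=[[0,0,0],[0,0,0],[0,0,0],[0,0,0],[0,0,0],[0,0,0],[0,0,0],[0,0,0]], spin=[0,0,0,0,0,0,0,0], hand=0.3)

```text
time: 23.4
tool_pos: [418.1, 290.2, 79.9]
tcp_rot: [3.142, 0.0, 0.263]
contact_force: [0.3, -0.5, -0.3]
grip_width: 59.5
finger_force: 0.0
```

servo_tool(linear=[[0,0,-0.05],[0,0,-0.1],[0,0,-0.2],[0,0,-0.2],[0,0,-0.05],[0,0,0],[0,0,0],[0,0,0]], spin=[0,0,0,0,0,0,0,0], hand=0.2)

```text
time: 24.4
tool_pos: [417.5, 289.9, 198.6]
tcp_rot: [3.141, 0.003, 0.263]
contact_force: [0.5, -0.3, 0.3]
grip_width: 55.2
finger_force: 0.0
```

```bash
python3 d.py 578.5 276 32 0.785; python3 -c "
from h import *
print('M',fit('scene',(639,-108),15,76,102))
print('L',fit('scene',(418,290),17,100,126))
print('S',fit('scene',(578,276),13,50,76),fit('top',(578,276),13,50,76))"
```

```text
spin -0.332
t 24.4 pos [417.5 289.9 198.6] rot [3.141e+00 3.000e-03 2.630e-01] w 55.2 f 0.0 F [ 0.5 -0.3  0.3]
units [0.759 0.276 0.833]
M (array([ 638.7, -109. ]), np.int32(199), 244)
L (array([417.5, 290.3]), np.int32(274), 322)
S (array([577.1, 276.6]), np.int32(181), 212) (array([579.8, 275.6]), np.int32(72), 97)
```

The large bottle is standing at (417.5,290.3), on its dish centre. Next is the small bottle, with yaw turned to 0.785 so the fingers miss the pink bottles.

servo_tool(linear=[[0.06,0.02,0],[0.15,0.055,0],[0.15,0.055,0],[0.15,0.055,0],[0.15,0.055,0],[0.099,0.036,0],[0,0,0],[0,0,0]], spin=[0,0,0,0,0,0,0,0])

```text
time: 25.5
tool_pos: [578.6, 276.2, 199.5]
tcp_rot: [3.142, 0.001, 0.263]
contact_force: [-0.5, -0.1, 0.3]
grip_width: 55.2
finger_force: 0.0
```

servo_tool(linear=[[0,0,0],[0,0,0.1],[0,0,0.1],[0,0,0.1],[0,0,0.1],[0,0,0],[0,0,0],[0,0,0]], spin=[-0.083,-0.083,-0.083,-0.083,0,0,0,0])

```text
time: 26.5
tool_pos: [579.5, 276.6, 121.2]
tcp_rot: [3.141, -0.002, 0.784]
contact_force: [-0.3, 0.3, 0.3]
grip_width: 55.0
finger_force: 0.0
```

```bash
python3 d.py 578.5 276 30 0.785; python3 -c "
from h import *
cv2.imwrite('pics/n.png',cv2.resize(C['scene']['frame'][185:325,300:430],None,fx=4.2,fy=4.2,interpolation=cv2.INTER_CUBIC))"
```

```text
spin -0.0
t 26.5 pos [579.5 276.6 121.2] rot [ 3.141e+00 -2.000e-03  7.840e-01] w 55.0 f 0.0 F [-0.3  0.3  0.3]
units [-0.005 -0.001  0.456]
```

View pics/n.png

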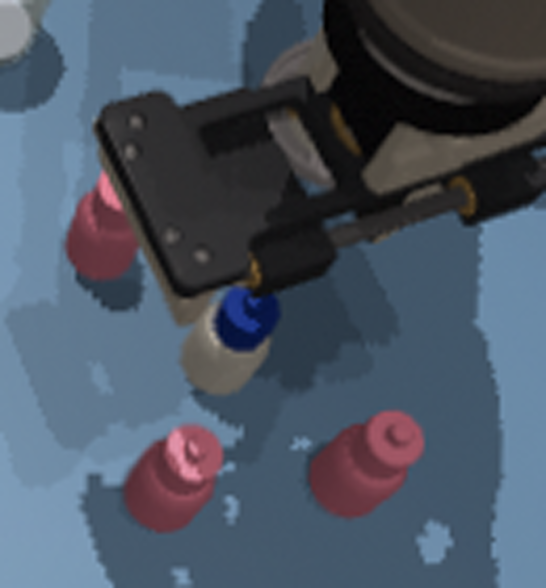

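Top to bottom, the picture shows the white small bottle with its blue cap at crop (247,315), with pinks at (100,230), (175,480) and (365,460), all clear of the closing line. I'll descend to reported z ≈ 37, which keeps the gripper body above the pink bottles.

servo_tool(linear=[[-0.005,0,0.06],[0,0,0.08],[0,0,0.08],[0,0,0.08],[0,0,0.07],[0,0,0.05],[0,0,0],[0,0,0]], spin=[0,0,0,0,0,0,0,0])

```text
time: 27.6
tool_pos: [578.8, 275.7, 36.4]
tcp_rot: [3.141, -0.001, 0.784]
contact_force: [-1.1, -0.2, -0.4]
grip_width: 54.9
finger_force: 0.0
```

servo_tool(linear=[[0,0,0],[0,0,0],[0,0,0],[0,0,0],[0,0,0],[0,0,0],[0,0,0],[0,0,0]], spin=[0,0,0,0,0,0,0,0], hand=-1)

```text
time: 28.6
tool_pos: [578.4, 275.6, 36.0]
tcp_rot: [3.141, -0.0, 0.784]
contact_force: [0.2, 0.6, 1.9]
grip_width: 24.7
finger_force: 30.0
```

```bash
python3 d.py 639.5 146 60; python3 -c "
from h import *
print(fit('scene',(578,276),13,50,76))"
```

```text
t 28.6 pos [578.4 275.6  36. ] rot [ 3.141 -0.     0.784] w 24.7 f 30.002656280994415 F [0.2 0.6 1.9]
units [-0.241  0.674 -0.12 ]
(array([675.8,  67.4]), np.int32(198), 197)
```

servo_tool(linear=[[0,0,-0.05],[0,0,-0.15],[0,0,-0.17],[0,0,-0.15],[-0.03,0.084,0],[-0.06,0.168,0],[-0.06,0.168,0],[-0.06,0.168,0]], spin=[0,0,0,0,0,0,0,0])

```text
time: 29.7
tool_pos: [631.5, 160.5, 138.2]
tcp_rot: [-3.14, 0.002, 0.784]
contact_force: [0.9, -0.6, -0.7]
grip_width: 25.0
finger_force: 30.0
```

servo_tool(linear=[[-0.031,0.086,0],[0,0,0.08],[0,0,0.12],[0,0,0.12],[0,0,0.08],[0,0,0.02],[0,0,0],[0,0,0]], spin=[0,0,0,0,0,0,0,0])

```text
time: 30.7
tool_pos: [640.0, 146.3, 56.9]
tcp_rot: [3.14, -0.001, 0.784]
contact_force: [0.8, -0.9, -1.5]
grip_width: 25.2
finger_force: 30.0
```

```bash
python3 d.py 639.5 146 40.5; python3 -c "
from h import *
from plant import monitor
p=monitor.get_obs()['tool_pos'];z0=p[2]-36
im=cv2.resize(C['scene']['frame'][200:310,225:345],None,fx=5,fy=5,interpolation=cv2.INTER_CUBIC)
f=lambda q:((q-[225,200])*5).round().astype(int);a=np.linspace(0,6.283,60)
for x,y,r,z,c in((p[0],p[1],18,z0,(0,0,255)),(p[0],p[1],18,z0+38,(0,255,0)),(639.5,146,31,12,(255,0,255))):
    cv2.polylines(im,[f(proj('scene',[(x+r*np.cos(t),y+r*np.sin(t),z) for t in a]))],True,c,1)
cv2.imwrite('pics/o.png',im)"
```

```text
t 30.7 pos [640.  146.3  56.9] rot [ 3.14e+00 -1.00e-03  7.84e-01] w 25.2 f 29.997164011001587 F [ 0.8 -0.9 -1.5]
units [-0.003 -0.001  0.082]
```

View pics/o.png

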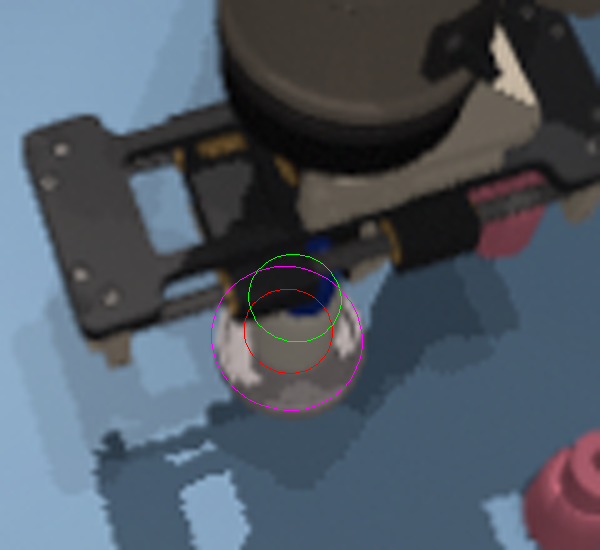

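The bottle's lower body matches its predicted outline and sits centrally over the small dish. I'll lower, release and rise.

servo_tool(linear=[[-0.002,0,0.025],[0,0,0.025],[0,0,0.018],[0,0,0.011],[0,0,0],[0,0,0],[0,0,0],[0,0,0]], spin=[0,0,0,0,0,0,0,0])

```text
time: 31.8
tool_pos: [639.1, 145.8, 40.1]
tcp_rot: [3.142, 0.0, 0.784]
contact_force: [0.4, -0.4, -0.5]
grip_width: 24.9
finger_force: 30.0
```

```bash
python3 d.py 639.5 146 40.5
```

```text
t 31.8 pos [639.1 145.8  40.1] rot [3.142 0.    0.784] w 24.9 f 29.99521315097809 F [ 0.4 -0.4 -0.5]
units [ 0.002  0.001 -0.002]
```

servo_tool(linear=[[0,0,0],[0,0,0],[0,0,0],[0,0,0],[0,0,0],[0,0,0],[0,0,0],[0,0,0]], spin=[0,0,0,0,0,0,0,0], hand=0.2)

```text
time: 32.8
tool_pos: [639.1, 145.8, 40.1]
tcp_rot: [3.142, 0.0, 0.784]
contact_force: [-0.4, 1.0, 0.5]
grip_width: 55.1
finger_force: 0.0
```

servo_tool(linear=[[0,0,-0.05],[0,0,-0.1],[0,0,-0.2],[0,0,-0.2],[0,0,-0.2],[0,0,-0.05],[0,0,0],[0,0,0]], spin=[0,0,0,0,0,0,0,0])

```text
time: 33.8
tool_pos: [638.3, 145.7, 198.2]
tcp_rot: [-3.14, 0.003, 0.784]
contact_force: [0.0, -0.2, -0.7]
grip_width: 55.0
finger_force: 0.0
```

servo_tool(linear=[[-0.1,0.1,0],[-0.2,0.1,0],[-0.2,0.1,0],[-0.2,0.1,0],[-0.1,0,0],[0,0,0],[0,0,0],[0,0,0]], spin=[0,0,0,0,0,0,0,0])

```text
time: 34.8
tool_pos: [582.7, -22.9, 199.6]
tcp_rot: [-3.141, 0.0, 0.785]
contact_force: [0.5, 0.7, 1.6]
grip_width: 55.0
finger_force: 0.0
```

```bash
python3 d.py 600 0 200; python3 -c "
from h import *
for n in C:
  print(n,'M',fit(n,(639,-108),15,76,102),'L',fit(n,(418,290),17,100,126),'S',fit(n,(639.5,146),13,54,80))
im0=cv2.imread('pics/scene0.png')
for nm,(x0,y0,x1,y1) in dict(jar=(104,135,138,172),beaker=(284,160,318,203)).items():
  t=im0[y0:y1,x0:x1];r=cv2.matchTemplate(C['scene']['frame'][y0-15:y1+15,x0-15:x1+15],t,cv2.TM_CCOEFF_NORMED);print(nm,cv2.minMaxLoc(r)[1::2])
"
```

```text
t 34.8 pos [582.7 -22.9 199.6] rot [-3.141  0.     0.785] w 55.0 f 0.0 F [0.5 0.7 1.6]
units [ 0.142 -0.02  -0.002]
top M (array([659.9,  17.9]), np.int32(68), 125) L (array([418.1, 290.5]), np.int32(140), 176) S (array([641.2, 146. ]), np.int32(68), 94)
scene M (array([ 638.5, -108.9]), np.int32(199), 244) L (array([416.1, 291.5]), np.int32(275), 322) S (array([638.4, 146.2]), np.int32(165), 201)
jar (0.9998003840446472, (15, 15))
beaker (0.554840087890625, (15, 15))
```

```bash
python3 -c "
from plant import workorder
print(workorder.close_job())"
```

```text
the job is handed in; nothing more can be done
None
```

I put all three bottles upright in the dishes of their own size, about 1–2 mm from centre by the cameras, and handed the job in at about 35 s; the jar hadn't moved, and the beaker showed no shift, though the arm or its shadow partly spoiled that last check.

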